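# Snap the cap back on the drying marker

### The job

One of the three markers in the wooden desk block was put back without its cap and is drying out. Pick up its loose white cap, set it over the bare tip and press it straight down until you feel it click over the ribs and its rim is fully home on the barrel, and then do not let up: keep pressing it down with a steady force of about 10 to 15 N, and finish like that, with the gripper still on the cap holding it down. Leave the other things on the desk where they are.

Things in the scene. Friction and masses are not known exactly. Their poses are not given: they have to be found in the camera images.
- marker_cap: The loose cap: round, white, finely fluted plastic, 45 mm tall, about 30 g, standing on its open mouth, closed end up. Origin: centre of the mouth's rim plane (underside); z points to the closed end. A band round the mouth is 29 mm across and 10.5 mm tall. Inside the mouth an inward lip, 3 mm thick, leaves an opening 17.4 mm across; behind it the bore is 22 mm wide and 39 mm deep.
- cap_top (a point): Centre of the cap's closed end, 45 mm above its mouth. From 12.5 mm above the mouth up to here the cap is 25 to 24 mm across: take it there from above, with the fingertips 14 mm or more above the mouth, over the band.
- marker_block: Fixed wooden block holding three markers upright, 56 (x) by 160 (y) by 44 mm tall; along its -x side a pencil ledge, 26 mm deep, 17 mm tall, with a 190 mm pencil on it. Origin: under the block's centre, on the desk. Bores on its y axis at -50, 0 and +50 mm; the bare marker may be in any. Its yaw varies: fingers closing along its x axis pass clear of the neighbouring markers.
- bare_marker: The marker without a cap, fixed upright in the block: dark metal barrel 29 mm across. Origin: its foot, on the desk. Its flat shoulder is 95 mm above the desk; on it stand a grey neck 16 mm across (0 to 12 mm above the shoulder), a cone (12 to 18 mm), a 9 mm holder (to 21 mm) and the black felt tip.
- marker_seat (a point): Centre of the bare marker's shoulder, 95 mm above the desk: the cap is fully home, its rim hard on the shoulder, when its origin lies here, upright.
- marker_ribs (a point): Centre of the ring of four grey sprung snap ribs on the neck, 7.3 mm above the shoulder; each stands out 2.5 mm. The cap's lip meets them with the mouth 11 mm above the shoulder and takes 6 to 18 N to pass (less if it goes on tilted), hardest at 8 to 10 mm; then the push drops to a few N or none, and from about 5 mm down the ribs pull the cap home.
- marker_tip (a point): Top end of the bare marker's felt tip, 27.5 mm above the shoulder, on the marker's axis.
- capped_marker_1: A marker of the same make with its cap on, fixed upright in the block, 29 mm across, its top 140 mm above the desk. Origin: its foot on the desk.
- capped_marker_2: Another marker of the same kind with its cap on, as capped_marker_1.
- eraser: Bystander: eraser, 22 by 45 by 12 mm, lying loose 80 to 95 mm from the cap. Origin: under its centre.
- usb_stick: Bystander: memory stick, 17 by 53 by 10 mm, lying loose 80 to 95 mm from the cap. Origin: under its centre.
- battery: Bystander: AA cell standing on end, 14 mm across, 51 mm tall, loose, 80 to 95 mm from the cap. Origin: centre of its underside.
- glue_stick: Bystander: closed glue stick standing upright, 28 mm across, 85 mm tall, loose, beyond and left of the block. Origin: centre of its underside.
Not all that is in view belongs to the job. Several things have the shape of the marker_cap; the one meant has the colours described above.

How it is judged:
By the outcome, as a careful person would: the job done as asked, in the order asked, and still so for the second after the job is handed in, while the arm keeps its last pose, push and grip.
It also fails if it takes over 48 s, if anything falls off the work surface, if the arm or the gripper's body presses on something with over 40 N, if the wrist force passes 120 N, or if a joint passes its speed limit or range.

### The arm

A 6-joint arm with a two-finger parallel gripper is mounted at the origin on the work surface; the furniture and walls round the work are solid. World frame = base frame: x ahead of the robot, y to its left, z up, the work surface at z = 0. Lengths are in m, angles in rad, forces in N, time in s.
With the tool pointing down it reaches from about 0.3 to 0.75 m from the base axis. Payload 8.5 kg.
Tool frame: the origin (TCP) lies at the very end of the fingers, on their centre line; the grasp point (between the pads) lies 19 mm behind it (ctrl.pinch_z is the distance from the TCP to the grasp point, in m); z points along the fingers, y is the line along which they close (so a half turn about z gives the same grasp; the last joint's range is limited). The gripper opens to 85 mm and grips with 20 to 120 N. Pads are 22 mm wide; open, the fingers measure 114 mm over their backs; the gripper's body (76 mm by 85 mm) begins 54 mm behind the grasp point. The pads swing forward as they close: fully open they stand 13 mm farther back than shut.
Start: joints at [0.945, 0.381, 1.297, -0, 1.464, -0.215], TCP at [0.22, 0.504, 0.231] pointing down, gripper open.
Joint ranges: [-3.11, 3.11], [-0.89, 2.33], [0.22, 2.48], [-1.42, 4.56], [0.17, 2.85], [-2.88, 2.88]. Speed limits (rad/s): [2.39, 2.39, 3.14, 3.14, 3.14, 3.14].

### API

Orientations are given as a 3x3 rotation matrix whose columns are the frame's x, y, z axes.
In Python, from station import ctrl, viewer gives the robot as it stands.
- The arm moves only by the tool apply_moves, never from a script. Its argument "deltas" is a list of rows, each an object of numbers: "x", "y", "z": the shift along the world's x, y, z each as a share of 0.02 m, from -1 to 1; "yaw": the turn about the world's z as a share of 0.08 rad, from -1 to 1. In form: [{"x": .., "y": .., "z": .., "yaw": ..}, ...]. A call has 1 to 5 rows; each row shifts and turns the commanded pose from where the row before left it; what a row does not reach is not made up. A row lasts 1/12 s, in which the tool goes at most 41.7 mm and 7.16 degrees, less where a joint would pass 70% of its speed; a pose out of reach is approached as far as the arm can. A call with a number of a shift or a turn outside -1 to 1 is refused whole. A call with a gripper value outside its range is refused whole. "gripper" is the opening, from 0 (shut) to 1 (fully open), set as the call begins (left out, the last holds). The fingers move at their own pace and stop on an object; "grip_force" is the grip in N (left out, the last holds). Time passes only in rows, so rows that do not move let the fingers close. It gives the time, the measured TCP pose, the force, the opening and the grip force at its end, in the units of the state.
- ctrl.sense(): the state, without advancing time (a new reading comes with each control period).
- viewer.snapshot(name): name is "side" or "top" or "wrist"; returns a dict with "color" (420x560x3 uint8, red, green, blue), "z_map" (420x560 float32, m along the optical axis (not along the pixel's ray), 0 where there is no reading), "intrinsics" (3x3 intrinsics, pixels), "distortion" ([k1, k2, p1, p2, k3] as OpenCV has them; the pictures are not rectified), "R" (3x3) and "t" (3): a world point X has camera coordinates R X + t; the wrist camera has in their place "tool_from_camera" (4x4, takes a point from camera to tool coordinates, whose origin is the TCP and whose axes are the flange's). Camera axes: x right, y down, z forward; pixel columns grow to the right and rows downward; lengths in m; the calibration is good to about 2 mm. A picture is of the moment at which its call begins: read the wrist's pose just before it.
- ctrl.hand_in(): hands the job in; it is judged then, once.
The state is a dict: "time": time; "q": joint angles; "qd": joint speeds; "effort": joint torques, N m; "position": TCP position; "eef_rot": TCP orientation; "ft_force": force on the tool from outside, world axes, zero at the start; "ft_torque": the same for the moment, N m; "finger_gap": opening from 0.0 (shut) to 1.0 (fully open); "gripper_force": force on a finger pad.
Only numpy, scipy, OpenCV 4.12 (cv2) and the standard library are available. Lean on these libraries where they do the work, as an engineer would, in place of code of your own. Each camera call takes 0.05 s, during which the arm holds its last target. There are 200 camera calls.

## Working session

There is one attempt and no reset: what is moved stays moved. The work goes in short steps, Python scripts to look and compute and a tool call to move; the robot and the scene stay as the last step left them, time stands still between calls to the robot, and variables do not carry over. Pictures are saved under pics/ and viewed, at most 10 in all, crops included, and the job is handed in when it is done.

Besides the shell and the picture viewer there is one more tool, called as name(argument=value, ...), one argument or row to a line, values as JSON. apply_moves: Moves the arm, as the interface text tells. Its arguments: {"type":"object","properties":{"deltas":{"type":"array","items":{"type":"object","properties":{"x":{"type":"number","minimum":-1,"maximum":1},"y":{"type":"number","minimum":-1,"maximum":1},"z":{"type":"number","minimum":-1,"maximum":1},"yaw":{"type":"number","minimum":-1,"maximum":1}}}},"gripper":{"type":"number"},"grip_force":{"type":"number"}},"required":["deltas"]}

```bash
mkdir -p pics; ls; cat > h.py <<'E'
import numpy as np, cv2
from station import ctrl, viewer
def pts(s):
    z=s['z_map'];h,w=z.shape
    uv=np.stack(np.meshgrid(np.arange(w),np.arange(h)),-1).reshape(-1,1,2).astype(np.float32)
    n=cv2.undistortPoints(uv,s['intrinsics'],np.array(s['distortion'])).reshape(h,w,2)
    P=np.dstack([n*z[...,None],z])
    return P
def world(s,st=None):
    P=pts(s)
    if 'R' in s: W=(P-np.array(s['t']))@np.array(s['R'])
    else:
        T=np.array(s['tool_from_camera']); R=np.array(st['eef_rot'])
        W=(P@T[:3,:3].T+T[:3,3])@R.T+np.array(st['position'])
    W[s['z_map']==0]=np.nan
    return W
def ray(s,u,v,zp):
    n=cv2.undistortPoints(np.array([[[u,v]]],np.float32),s['intrinsics'],np.array(s['distortion'])).reshape(2)
    R=np.array(s['R']);d=R.T@np.array([n[0],n[1],1]);c=-R.T@np.array(s['t'])
    return c+d*(zp-c[2])/d[2]
E
python3 - <<'E'
from h import *
import pickle
st=ctrl.sense();print(st)
for n in('side','top'):
    s=viewer.snapshot(n);pickle.dump(s,open(n+'.pkl','wb'))
    cv2.imwrite(f'pics/{n}0.png',s['color'][...,::-1])
E
```

```text
pics
{'time': 0.0, 'q': array([ 9.44724708e-01,  3.81211583e-01,  1.29827525e+00,  6.44931299e-06,
        1.46361298e+00, -2.15285671e-01]), 'qd': array([ 0.00152898, -0.00030001, -0.00112632, -0.00069141, -0.00134651,
        0.00030029]), 'effort': array([ 3.04942096e-04, -4.48462951e+01, -2.31281447e+01, -1.38794426e-04,
        4.66598067e-03,  4.03353101e-05]), 'position': array([0.21944461, 0.5039976 , 0.23069853]), 'eef_rot': array([[-9.16806830e-01,  3.99329997e-01, -8.88340813e-04],
       [ 3.99330851e-01,  9.16806081e-01, -1.21754838e-03],
       [ 3.28232668e-04, -1.47099856e-03, -9.99998864e-01]]), 'ft_force': array([0.96526625, 0.06853701, 0.11457954]), 'ft_torque': array([ 0.02093409,  0.06053893, -0.00902559]), 'gripper_force': 0.0, 'finger_gap': 0.9992551365295052}
```

View pics/side0.png

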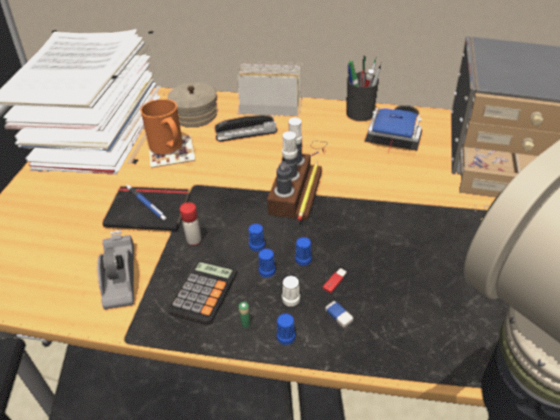

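View pics/top0.png

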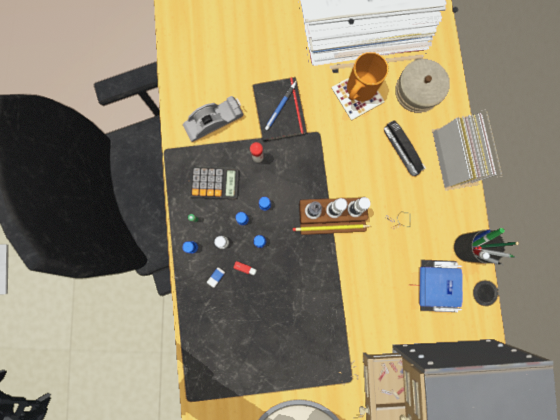

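Side view: the cap-shaped things are blue at (256,236), (266,262), (303,250) and (285,328), and white at (291,291). The white caps at (294,127) and (289,142) are on markers. I choose the loose white one: side (291,291), top (221,242). The bare marker is the nearest in the block: side (284,180), top (314,210).

```bash
python3 - <<'E'
from h import *
import pickle
S={n:pickle.load(open(n+'.pkl','rb')) for n in('side','top')}
a=cv2.resize(S['side']['color'][230:350,230:370],None,fx=4,fy=4,interpolation=cv2.INTER_CUBIC)[:480]
a2=cv2.resize(S['top']['color'][190:250,280:390],(560,305),interpolation=cv2.INTER_CUBIC)
b=np.zeros((600,800,3),np.uint8);b[:305,:400]=cv2.resize(a,(400,305));b[:305,400:]=cv2.resize(a2,(400,305))
c=cv2.resize(S['side']['color'][110:220,250:340],(360,290),interpolation=cv2.INTER_CUBIC);b[305:595,:360]=c
cv2.imwrite('pics/crop.png',b[...,::-1])
for n,bx in(('side',(270,315,275,310)),('top',(228,256,206,236))):
    s=S[n];W=world(s);c=s['color'].astype(int)
    m=np.zeros(c.shape[:2],bool);m[bx[0]:bx[1],bx[2]:bx[3]]=1
    m&=(c.min(2)>120)&((c.max(2)-c.min(2))<50)
    P=W[m];P=P[~np.isnan(P[:,0])];v,u=np.nonzero(m)
    print(n,m.sum(),u.min(),u.max(),v.min(),v.max(),'zmax',np.percentile(P[:,2],[5,50,95]))
    t=P[P[:,2]>.04];print('top pts',len(t),t.mean(0),t.min(0),t.max(0))
# block region heightmap
for n in S:
    W=world(S[n]);
    bx=(185,240,290,380) if n=='top' else (110,220,260,330)
    P=W[bx[0]:bx[1],bx[2]:bx[3]].reshape(-1,3);P=P[~np.isnan(P[:,0])]
    for lo,hi in((.036,.05),(.1,.125),(.13,.15)):
        q=P[(P[:,2]>lo)&(P[:,2]<hi)];print(n,lo,len(q),q.mean(0).round(4),cv2.minAreaRect(q[:,:2].astype(np.float32)*1000))
E
```

```text
side 457 282 299 276 305 zmax [0.00285464 0.03134449 0.04656173]
top pts 164 [0.49106217 0.19402669 0.04499372] [0.47954329 0.17950436 0.04019504] [0.503316   0.20519849 0.04806803]
top 145 214 228 236 248 zmax [-0.00058191  0.04270309  0.04662041]
top pts 86 [0.49383033 0.19270688 0.04430802] [0.48231315 0.18205561 0.04089999] [0.50571082 0.20335854 0.04926095]
side 0.036 837 [ 0.567  -0.0585  0.0443] ((600.0020141601562, -147.01168823242188), (98.33259582519531, 325.3310546875), 21.5015869140625)
side 0.1 334 [ 0.5676 -0.0648  0.1119] ((570.3656616210938, -71.35069274902344), (27.735300064086914, 115.35327911376953), 4.074556350708008)
side 0.13 249 [ 0.5711 -0.0925  0.1379] ((572.1881103515625, -96.232666015625), (24.376686096191406, 74.08189392089844), 3.5413167476654053)
top 0.036 998 [ 0.5688 -0.0655  0.0443] ((573.5384521484375, -73.23332977294922), (56.30137252807617, 159.4256591796875), 3.6716246604919434)
top 0.1 148 [ 0.5695 -0.0689  0.1108] ((572.7865600585938, -73.37503814697266), (26.8595027923584, 117.7668228149414), 3.2281908988952637)
top 0.13 232 [ 0.5745 -0.0978  0.1391] ((574.97705078125, -97.23260498046875), (23.592432022094727, 73.56674194335938), 3.5557947158813477)
```

View pics/crop.png

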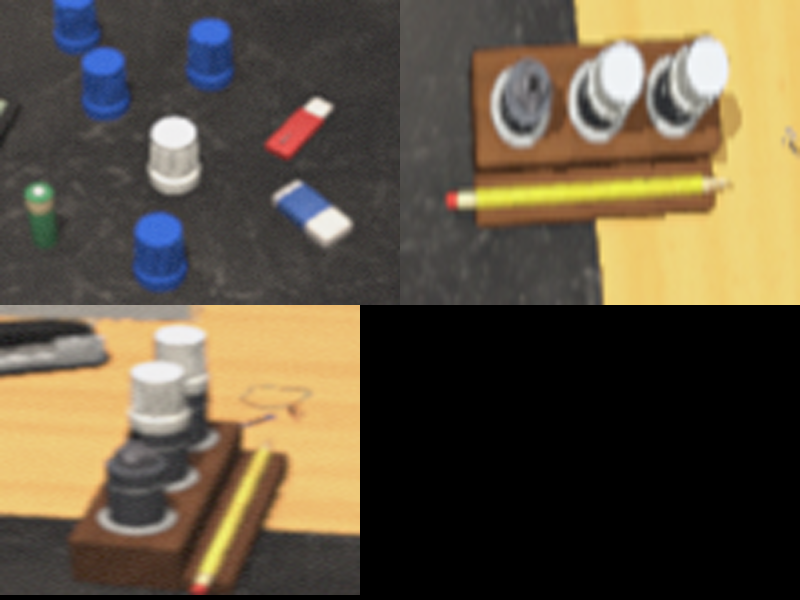

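The crop confirms the loose white fluted cap, standing mouth down. It also shows the bare marker in the block's near (+y) bore. Next: the neighbours, for the grasp yaw.

```bash
python3 - <<'E'
from h import *
import pickle
s=pickle.load(open('top.pkl','rb'));W=world(s)
c=np.array([.4925,.1933])
P=W.reshape(-1,3);P=P[~np.isnan(P[:,0])]
d=P[:,:2]-c;r=np.hypot(*d.T);a=np.degrees(np.arctan2(d[:,1],d[:,0]))
m=(P[:,2]>.008)&(r>.025)&(r<.12)
for k in range(-180,180,10):
    q=m&(a>=k)&(a<k+10)
    if q.sum()>3: print(k,q.sum(),(r[q].min()*1000).round(),P[q][:,2].max().round(3))
E
```

```text
-180 15 67.0 0.013
-150 19 60.0 0.011
-140 22 66.0 0.012
-100 33 79.0 0.047
-90 73 81.0 0.048
-80 4 92.0 0.048
-50 72 63.0 0.048
-40 50 63.0 0.047
-20 20 110.0 0.014
-10 40 108.0 0.016
0 32 108.0 0.015
10 25 112.0 0.014
40 29 82.0 0.051
50 23 82.0 0.053
80 5 71.0 0.037
90 60 61.0 0.048
100 61 62.0 0.048
160 64 68.0 0.015
170 87 62.0 0.016
```

apply_moves(
  deltas=[
    {"x": 0.85, "y": -0.97, "yaw": -0.86},
    {"x": 0.85, "y": -0.97, "yaw": -0.86},
    {"x": 0.85, "y": -0.97, "yaw": -0.86},
    {"x": 0.85, "y": -0.97, "yaw": -0.86},
    {"x": 0.85, "y": -0.97, "yaw": -0.86},
  ],
  gripper=0.65,
)

```text
schema error: expected keys x, y, z, yaw
```

apply_moves(
  deltas=[
    {"x": 0.85, "y": -0.97, "yaw": -0.86},
    {"x": 0.85, "y": -0.97, "yaw": -0.86},
    {"x": 0.85, "y": -0.97, "yaw": -0.86},
    {"x": 0.85, "y": -0.97, "yaw": -0.86},
    {"x": 0.85, "y": -0.97, "yaw": -0.86},
  ],
)

```text
schema error: expected keys x, y, z, yaw
```

apply_moves(
  deltas=[
    {"x": 0.85, "y": -0.97, "yaw": -0.86},
    {"x": 0.85, "y": -0.97, "yaw": -0.86},
    {"x": 0.85, "y": -0.97, "yaw": -0.86},
    {"x": 0.85, "y": -0.97, "yaw": -0.86},
    {"x": 0, "y": 0},
  ],
)

```text
schema error: expected keys x, y, z, yaw
```

apply_moves(
  deltas=[
    {"x": 0.85, "y": -0.97, "z": 0, "yaw": -0.86},
    {"x": 0.85, "y": -0.97, "z": 0, "yaw": -0.86},
    {"x": 0.85, "y": -0.97, "z": 0, "yaw": -0.86},
    {"x": 0.85, "y": -0.97, "z": 0, "yaw": -0.86},
    {"x": 0.85, "y": -0.97, "z": 0, "yaw": -0.86},
  ],
  gripper=0.65,
)

```text
time: 0.52
position: [0.3051, 0.4062, 0.231]
eef_rot: [[-0.726, 0.687, -0.001], [0.687, 0.726, -0.0], [0.0, -0.001, -1.0]]
ft_force: [0.7, 0.3, 0.1]
finger_gap: 0.652
gripper_force: 0.0
```

apply_moves(
  deltas=[
    {"x": 0.85, "y": -0.97, "z": 0, "yaw": -0.86},
    {"x": 0.85, "y": -0.97, "z": 0, "yaw": -0.86},
    {"x": 0.85, "y": -0.97, "z": 0, "yaw": -0.86},
    {"x": 0.85, "y": -0.97, "z": 0, "yaw": -0.86},
    {"x": 0.85, "y": -0.97, "z": 0, "yaw": -0.86},
  ],
)

```text
time: 0.93
position: [0.3902, 0.3091, 0.2311]
eef_rot: [[-0.452, 0.892, -0.001], [0.892, 0.452, -0.0], [0.0, -0.001, -1.0]]
ft_force: [-0.5, 1.0, 0.1]
finger_gap: 0.652
gripper_force: 0.0
```

apply_moves(
  deltas=[
    {"x": 0.85, "y": -0.97, "z": 0, "yaw": -0.86},
    {"x": 0.85, "y": -0.97, "z": 0, "yaw": -0.86},
    {"x": 0.85, "y": -0.97, "z": 0, "yaw": -0.86},
    {"x": 0.85, "y": -0.97, "z": 0, "yaw": -0.86},
    {"x": 0, "y": 0, "z": 0, "yaw": 0},
  ],
)

```text
time: 1.35
position: [0.46, 0.2299, 0.2308]
eef_rot: [[-0.189, 0.982, -0.0], [0.982, 0.189, -0.001], [-0.001, -0.0, -1.0]]
ft_force: [0.0, -1.1, -1.8]
finger_gap: 0.65
gripper_force: 0.0
```

apply_moves(
  deltas=[
    {"x": 0.81, "y": -0.91, "z": 0, "yaw": -0.8},
    {"x": 0.81, "y": -0.91, "z": 0, "yaw": -0.8},
    {"x": 0, "y": 0, "z": 0, "yaw": 0},
    {"x": 0, "y": 0, "z": 0, "yaw": 0},
  ],
)

```text
time: 1.68
position: [0.49, 0.196, 0.2309]
eef_rot: [[-0.069, 0.998, -0.001], [0.998, 0.069, 0.0], [0.0, -0.001, -1.0]]
ft_force: [-0.2, -0.6, 0.1]
finger_gap: 0.649
gripper_force: 0.0
```

```bash
python3 - <<'E'
from h import *
import pickle
st=ctrl.sense();s=viewer.snapshot('wrist');pickle.dump((st,s),open('w1.pkl','wb'))
cv2.imwrite('pics/w1.png',s['color'][...,::-1])
print(st['position'],st['eef_rot'],s['tool_from_camera'])
W=world(s,st)
q=W[(W[...,2]>.035)&(W[...,2]<.06)&(np.hypot(W[...,0]-.4925,W[...,1]-.1933)<.03)]
print(len(q),q.mean(0),q.min(0),q.max(0),cv2.minEnclosingCircle(q[:,:2].astype(np.float32)))
E
```

```text
[0.49000146 0.19602494 0.23087338] [[-6.86747971e-02  9.97638477e-01 -1.11432403e-03]
 [ 9.97639086e-01  6.86749365e-02  8.72946402e-05]
 [ 1.63614624e-04 -1.10569827e-03 -9.99999375e-01]] [[-2.12233783e-04 -9.45234397e-01 -3.26392233e-01  8.40801788e-02]
 [ 9.99999942e-01 -2.86961873e-04  1.80802287e-04  8.36704415e-05]
 [-2.64562667e-04 -3.26392175e-01  9.45234404e-01 -1.43216402e-01]
 [ 0.00000000e+00  0.00000000e+00  0.00000000e+00  1.00000000e+00]]
531 [0.49169342 0.19368344 0.0447099 ] [0.47924353 0.1804481  0.03507731] [0.50418699 0.20486788 0.04755836] ((0.4917152523994446, 0.1927698254585266), 0.012575864791870117)
```

View pics/w1.png

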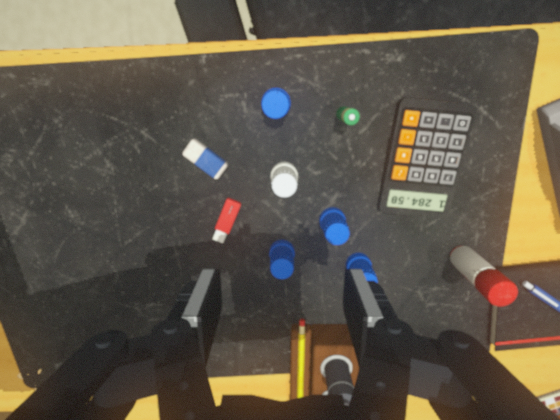

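apply_moves(
  deltas=[
    {"x": 0.11, "y": -0.14, "z": -1, "yaw": 0},
    {"x": 0, "y": 0, "z": -1, "yaw": 0},
    {"x": 0, "y": 0, "z": -1, "yaw": 0},
    {"x": 0, "y": 0, "z": -1, "yaw": 0},
    {"x": 0, "y": 0, "z": -1, "yaw": 0},
  ],
)

```text
time: 2.15
position: [0.4912, 0.1945, 0.1306]
eef_rot: [[-0.071, 0.997, -0.0], [0.997, 0.071, 0.0], [0.0, -0.0, -1.0]]
ft_force: [0.3, 0.7, 0.4]
finger_gap: 0.649
gripper_force: 0.0
```

apply_moves(
  deltas=[
    {"x": 0, "y": 0, "z": -1, "yaw": 0},
    {"x": 0, "y": 0, "z": -1, "yaw": 0},
    {"x": 0, "y": 0, "z": -1, "yaw": 0},
    {"x": 0, "y": 0, "z": 0, "yaw": 0},
    {"x": 0, "y": 0, "z": 0, "yaw": 0},
  ],
)

```text
time: 2.57
position: [0.4914, 0.1942, 0.0713]
eef_rot: [[-0.071, 0.998, -0.002], [0.998, 0.071, -0.0], [-0.0, -0.002, -1.0]]
ft_force: [0.7, 0.2, 0.4]
finger_gap: 0.653
gripper_force: 0.0
```

apply_moves(
  deltas=[
    {"x": 0.04, "y": -0.06, "z": -0.7, "yaw": 0},
    {"x": 0, "y": 0, "z": -0.7, "yaw": 0},
    {"x": 0, "y": 0, "z": -0.7, "yaw": 0},
    {"x": 0, "y": 0, "z": -0.63, "yaw": 0},
    {"x": 0, "y": 0, "z": 0, "yaw": 0},
  ],
)

```text
time: 2.98
position: [0.4925, 0.1926, 0.0164]
eef_rot: [[-0.07, 0.998, -0.001], [0.998, 0.07, -0.0], [0.0, -0.001, -1.0]]
ft_force: [-0.4, -0.5, -1.0]
finger_gap: 0.65
gripper_force: 0.0
```

apply_moves(
  deltas=[
    {"x": 0, "y": 0, "z": 0, "yaw": 0},
    {"x": 0, "y": 0, "z": 0, "yaw": 0},
    {"x": 0, "y": 0, "z": 0, "yaw": 0},
    {"x": 0, "y": 0, "z": 0, "yaw": 0},
    {"x": 0, "y": 0, "z": 0, "yaw": 0},
  ],
  gripper=0.0,
  grip_force=60,
)

```text
time: 3.4
position: [0.4937, 0.1925, 0.0185]
eef_rot: [[-0.069, 0.998, 0.003], [0.998, 0.069, 0.001], [0.0, 0.003, -1.0]]
ft_force: [-0.9, 0.9, 7.1]
finger_gap: 0.287
gripper_force: 58.6
```

apply_moves(
  deltas=[
    {"x": 0, "y": 0, "z": 0, "yaw": 0},
    {"x": 0, "y": 0, "z": 0, "yaw": 0},
    {"x": 0, "y": 0, "z": 0, "yaw": 0},
  ],
)

```text
time: 3.65
position: [0.4937, 0.1925, 0.0185]
eef_rot: [[-0.069, 0.998, 0.003], [0.998, 0.069, 0.001], [0.0, 0.003, -1.0]]
ft_force: [-2.1, 0.7, 5.3]
finger_gap: 0.287
gripper_force: 58.6
```

apply_moves(
  deltas=[
    {"x": 0, "y": 0, "z": 0.5, "yaw": 0},
    {"x": 0, "y": 0, "z": 1, "yaw": 0},
    {"x": 0, "y": 0, "z": 1, "yaw": 0},
    {"x": 0, "y": 0, "z": 0, "yaw": 0},
    {"x": 0, "y": 0, "z": 0, "yaw": 0},
  ],
)

```text
time: 4.07
position: [0.4937, 0.1924, 0.0684]
eef_rot: [[-0.069, 0.998, 0.003], [0.998, 0.069, 0.0], [0.0, 0.003, -1.0]]
ft_force: [-0.8, 0.1, -0.9]
finger_gap: 0.284
gripper_force: 59.0
```

```bash
python3 - <<'E'
from h import *
st=ctrl.sense();print(st['position'],st['ft_force'],st['ft_torque'])
s=viewer.snapshot('wrist');w=s['color'][200:420,150:430]
s2=viewer.snapshot('side')
b=np.zeros((440,760,3),np.uint8);b[:,:400]=cv2.resize(w,(400,440)) if 0 else 0
b[:314,:400]=cv2.resize(w,(400,314));b[:360,400:]=cv2.resize(s2['color'][230:330,240:340],(360,360),interpolation=cv2.INTER_CUBIC)
cv2.imwrite('pics/g1.png',b[...,::-1])
E
```

```text
[0.49365208 0.19236301 0.06841519] [-0.77186263  0.0956409  -0.8748109 ] [ 0.01159558 -0.00404708  0.00472722]
```

View pics/g1.png

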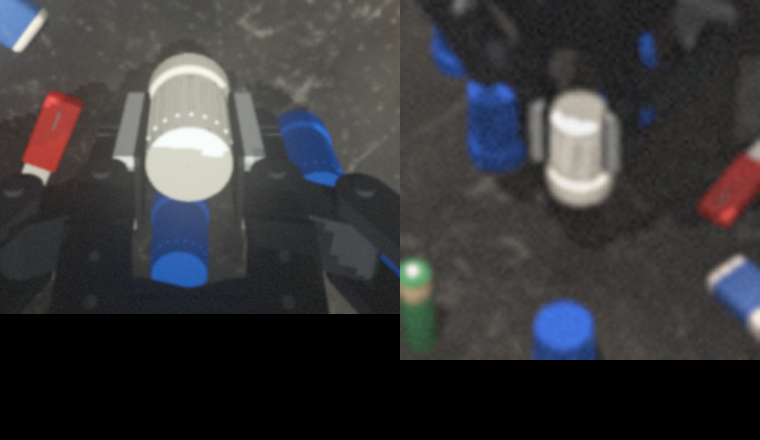

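apply_moves(
  deltas=[
    {"x": 0, "y": 0, "z": 1, "yaw": 0},
    {"x": 0, "y": 0, "z": 1, "yaw": 0},
    {"x": 0, "y": 0, "z": 1, "yaw": 0},
    {"x": 0, "y": 0, "z": 1, "yaw": 0},
    {"x": 0, "y": 0, "z": 1, "yaw": 0},
  ],
)

```text
time: 4.58
position: [0.4925, 0.1921, 0.1668]
eef_rot: [[-0.069, 0.998, -0.002], [0.998, 0.069, -0.0], [-0.0, -0.002, -1.0]]
ft_force: [0.5, 0.4, -0.1]
finger_gap: 0.289
gripper_force: 59.0
```

apply_moves(
  deltas=[
    {"x": 0.47, "y": -0.89, "z": 0.3, "yaw": 0},
    {"x": 0.47, "y": -0.89, "z": 0.3, "yaw": 0},
    {"x": 0.47, "y": -0.89, "z": 0.3, "yaw": 0},
    {"x": 0.47, "y": -0.89, "z": 0.3, "yaw": 0},
    {"x": 0.47, "y": -0.89, "z": 0.3, "yaw": 0},
  ],
)

```text
time: 5.0
position: [0.54, 0.1023, 0.1961]
eef_rot: [[-0.069, 0.998, -0.002], [0.998, 0.069, 0.0], [0.0, -0.002, -1.0]]
ft_force: [0.8, -0.1, -0.1]
finger_gap: 0.287
gripper_force: 59.0
```

apply_moves(
  deltas=[
    {"x": 0.47, "y": -0.89, "z": 0, "yaw": 0},
    {"x": 0.47, "y": -0.89, "z": 0, "yaw": 0},
    {"x": 0.47, "y": -0.89, "z": 0, "yaw": 0},
    {"x": 0, "y": 0, "z": 0, "yaw": 0},
    {"x": 0, "y": 0, "z": 0, "yaw": 0},
  ],
)

```text
time: 5.42
position: [0.5681, 0.0493, 0.1957]
eef_rot: [[-0.067, 0.998, -0.002], [0.998, 0.067, 0.0], [0.001, -0.002, -1.0]]
ft_force: [0.3, -0.2, -0.9]
finger_gap: 0.285
gripper_force: 59.0
```

```bash
python3 - <<'E'
from h import *
import pickle
st=ctrl.sense();s=viewer.snapshot('wrist');pickle.dump((st,s),open('w2.pkl','wb'))
cv2.imwrite('pics/w2.png',s['color'][...,::-1]);print(st['position'],st['ft_force'])
W=world(s,st);P=W[~np.isnan(W[...,0])];z=P[:,2]
for c in((.5736,-.0732),(.5704,-.0233),(.5767,-.123)):
    r=np.hypot(P[:,0]-c[0],P[:,1]-c[1])
    for lo,hi in((.036,.05),(.09,.1),(.1,.106),(.108,.115),(.115,.125),(.134,.146)):
        q=P[(r<.022)&(z>lo)&(z<hi)]
        if len(q)>8:print(c,lo,len(q),q.mean(0).round(4),np.round(cv2.minEnclosingCircle(q[:,:2].astype(np.float32))[0],4),cv2.minEnclosingCircle(q[:,:2].astype(np.float32))[1])
T=(W-st['position'])@np.array(st['eef_rot'])
q=T[(np.abs(T[...,0])<.02)&(np.abs(T[...,1])<.011)&(T[...,2]>-.035)&(T[...,2]<-.018)]
print('cap top tool',len(q),q.mean(0),q.min(0),q.max(0))
q=q[np.abs(q[:,2]-np.median(q[:,2]))<.004];print(cv2.minEnclosingCircle(q[:,:2].astype(np.float32)),np.median(q[:,2]))
E
```

```text
[0.56807965 0.0492973  0.1956535 ] [ 0.34012098 -0.22697654 -0.89541523]
(0.5736, -0.0732) 0.09 61 [ 0.5679 -0.0667  0.0962] [ 0.5714 -0.0715] 0.014290801249444485
(0.5736, -0.0732) 0.1 143 [ 0.5706 -0.0639  0.1037] [ 0.5714 -0.0731] 0.014577178284525871
(0.5736, -0.0732) 0.108 195 [ 0.571  -0.0638  0.1113] [ 0.5718 -0.0717] 0.01296122744679451
(0.5736, -0.0732) 0.115 320 [ 0.5712 -0.0644  0.1202] [ 0.5716 -0.0723] 0.013393372297286987
(0.5736, -0.0732) 0.134 854 [ 0.5718 -0.0704  0.1395] [ 0.572  -0.0728] 0.012943011708557606
(0.5767, -0.123) 0.036 141 [ 0.5922 -0.1215  0.0451] [ 0.5767 -0.1232] 0.02207004651427269
(0.5767, -0.123) 0.1 11 [ 0.5881 -0.1177  0.1038] [ 0.588  -0.1176] 0.002528279786929488
cap top tool 3057 [ 2.52013796e-03 -1.27031767e-05 -2.58669320e-02] [-0.01251965 -0.01099251 -0.028675  ] [ 0.01352695  0.0109863  -0.01800809]
((0.00024632830172777176, -0.00011767504474846646), 0.01290749292820692) -0.026752970831369155
```

View pics/w2.png

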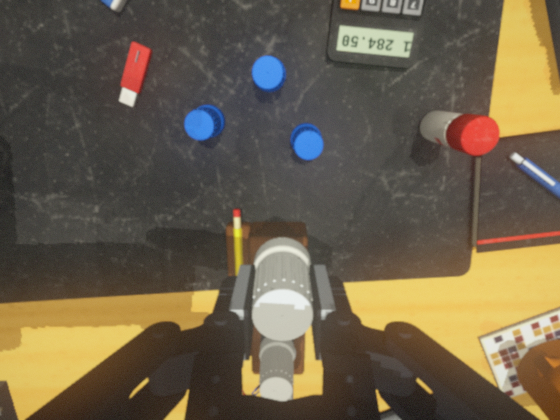

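The cap hides the bare marker. Only the middle capped marker shows, at (277,380). I back off in y to see the bare one past the cap.

apply_moves(
  deltas=[
    {"x": 0, "y": 0.8, "z": 0, "yaw": 0},
    {"x": 0, "y": 0.8, "z": 0, "yaw": 0},
    {"x": 0, "y": 0.8, "z": 0, "yaw": 0},
    {"x": 0, "y": 0, "z": 0, "yaw": 0},
    {"x": 0, "y": 0, "z": 0, "yaw": 0},
  ],
)

```text
time: 5.88
position: [0.5676, 0.099, 0.1965]
eef_rot: [[-0.071, 0.997, -0.001], [0.997, 0.071, -0.0], [-0.0, -0.001, -1.0]]
ft_force: [1.0, 0.1, 0.5]
finger_gap: 0.286
gripper_force: 59.0
```

```bash
cat > m.py <<'E'
from h import *
import pickle,sys
st=ctrl.sense();s=viewer.snapshot('wrist');n=sys.argv[1];pickle.dump((st,s),open(n+'.pkl','wb'))
cv2.imwrite(f'pics/{n}.png',s['color'][...,::-1]);print(st['position'],st['ft_force'])
W=world(s,st);P=W[~np.isnan(W[...,0])];z=P[:,2]
c=(.5704,-.0233);r=np.hypot(P[:,0]-c[0],P[:,1]-c[1])
for lo in np.arange(.045,.13,.005):
    q=P[(r<.022)&(z>lo)&(z<lo+.005)]
    if len(q)>8:
        e=cv2.minEnclosingCircle(q[:,:2].astype(np.float32));print(lo.round(3),len(q),q.mean(0).round(4),'x',q[:,0].min().round(4),q[:,0].max().round(4),'ymax',q[:,1].max().round(4),np.round(e[0],4),round(e[1],4))
E
python3 m.py w3
```

```text
[0.5676342  0.09900393 0.19651738] [0.9965918  0.10028547 0.53691312]
0.085 10 [ 0.5551 -0.0187  0.088 ] x 0.5543 0.5561 ymax -0.017 [ 0.5553 -0.0188] 0.0021
0.09 60 [ 0.5645 -0.0212  0.0941] x 0.554 0.5828 ymax -0.0135 [ 0.5684 -0.0237] 0.0148
0.095 205 [ 0.5673 -0.0209  0.0961] x 0.5541 0.5825 ymax -0.0144 [ 0.5683 -0.0237] 0.0144
0.1 103 [ 0.5676 -0.0184  0.103 ] x 0.5581 0.578 ymax -0.0128 [ 0.568  -0.0226] 0.0104
0.105 167 [ 0.5684 -0.0195  0.1074] x 0.559 0.5782 ymax -0.0135 [ 0.5685 -0.0233] 0.01
0.11 100 [ 0.568  -0.0203  0.1121] x 0.5625 0.5741 ymax -0.0161 [ 0.5683 -0.024 ] 0.0061
0.115 69 [ 0.5685 -0.0217  0.1171] x 0.5644 0.5725 ymax -0.0191 [ 0.5685 -0.0237] 0.0048
0.12 59 [ 0.5682 -0.0228  0.1226] x 0.5654 0.5711 ymax -0.0205 [ 0.5683 -0.0237] 0.0037
```

View pics/w3.png

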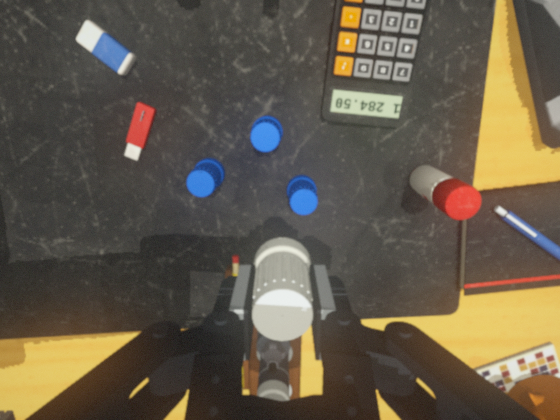

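Bare marker at (273,350), with its axis at about (0.5685, -0.0237). I move over it and stop just above the tip.

apply_moves(
  deltas=[
    {"x": 0.05, "y": -1, "z": 0, "yaw": 0},
    {"x": 0, "y": -1, "z": 0, "yaw": 0},
    {"x": 0, "y": -1, "z": 0, "yaw": 0},
    {"x": 0, "y": -1, "z": 0, "yaw": 0},
    {"x": 0, "y": -1, "z": 0, "yaw": 0},
  ],
)

```text
time: 6.35
position: [0.5689, -0.0037, 0.1967]
eef_rot: [[-0.068, 0.998, -0.0], [0.998, 0.068, -0.0], [-0.0, -0.0, -1.0]]
ft_force: [0.3, -0.3, -0.3]
finger_gap: 0.286
gripper_force: 59.0
```

apply_moves(
  deltas=[
    {"x": 0, "y": -1, "z": 0, "yaw": 0},
    {"x": 0, "y": -0.14, "z": -0.8, "yaw": 0},
    {"x": 0, "y": 0, "z": -0.8, "yaw": 0},
    {"x": 0, "y": 0, "z": -0.8, "yaw": 0},
    {"x": 0, "y": 0, "z": 0, "yaw": 0},
  ],
)

```text
time: 6.77
position: [0.5676, -0.0255, 0.1459]
eef_rot: [[-0.068, 0.998, -0.005], [0.998, 0.068, 0.001], [0.002, -0.005, -1.0]]
ft_force: [0.2, -0.5, -1.3]
finger_gap: 0.288
gripper_force: 59.0
```

apply_moves(
  deltas=[
    {"x": 0, "y": 0, "z": 0, "yaw": 0},
    {"x": 0, "y": 0, "z": 0, "yaw": 0},
  ],
)

```text
time: 6.93
position: [0.5696, -0.0253, 0.1497]
eef_rot: [[-0.069, 0.998, 0.001], [0.998, 0.069, -0.0], [-0.0, 0.001, -1.0]]
ft_force: [-0.8, -0.5, -0.6]
finger_gap: 0.289
gripper_force: 59.0
```

```bash
python3 - <<'E'
from h import *
st=ctrl.sense();print(st['position'],st['eef_rot'],st['ft_force'])
b=np.zeros((480,800,3),np.uint8)
a=viewer.snapshot('side')['color'][110:230,230:330];b[:,:400]=cv2.resize(a,(400,480),interpolation=cv2.INTER_CUBIC)
a=viewer.snapshot('top')['color'][180:240,285:335];b[:,400:]=cv2.resize(a,(400,480),interpolation=cv2.INTER_CUBIC)
cv2.imwrite('pics/pre.png',b[...,::-1])
E
```

```text
[ 0.56955972 -0.02529598  0.14969165] [[-6.85373922e-02  9.97647751e-01  1.26161748e-03]
 [ 9.97648430e-01  6.85379459e-02 -4.00946004e-04]
 [-4.86471549e-04  1.23117090e-03 -9.99999124e-01]] [-0.77710109 -0.53896084 -0.55157978]
```

View pics/pre.png

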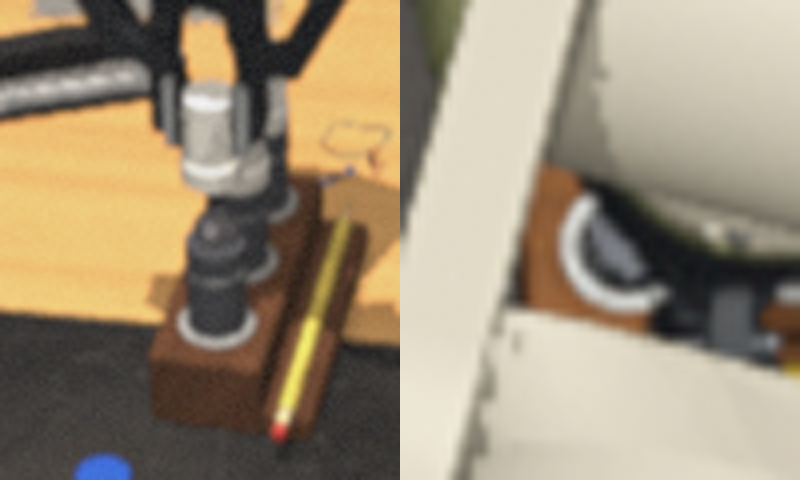

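Cap mouth at crop (208,185), tip at (213,225). They are nearly aligned, so I quantify the offset with mid-columns in the side view.

apply_moves(
  deltas=[
    {"x": 0, "y": 0.07, "z": 0, "yaw": 0},
    {"x": 0, "y": 0, "z": 0, "yaw": 0},
    {"x": 0, "y": 0, "z": 0, "yaw": 0},
    {"x": 0, "y": 0, "z": 0, "yaw": 0},
  ],
)

```text
time: 7.37
position: [0.5693, -0.0235, 0.1489]
eef_rot: [[-0.069, 0.998, 0.0], [0.998, 0.069, -0.0], [-0.0, 0.0, -1.0]]
ft_force: [0.6, 0.6, 0.1]
finger_gap: 0.287
gripper_force: 59.0
```

```bash
python3 - <<'E'
from h import *
import pickle
st=ctrl.sense();p=st['position'];print(p,st['ft_force'],st['eef_rot'][:,2])
ims=[viewer.snapshot('side') for _ in range(4)]
s=ims[0];I=np.mean([i['color'] for i in ims],0);
s0=pickle.load(open('side.pkl','rb'))
def proj(x):return cv2.projectPoints(np.array([x],float),cv2.Rodrigues(np.array(s['R']))[0],np.array(s['t'],float),s['intrinsics'],np.array(s['distortion']))[0].ravel()
g=I.mean(2)
for z in(.05,.06,.07,.08,.085): # barrel
    u,v=proj((.5685,-.0237,z));r=g[int(round(v))];u0=int(u)
    # subpixel half-level crossing
    def cross(d,lev):
        k=u0
        while (r[k]-lev)*(r[u0]-lev)>0 and abs(k-u0)<20:k+=d
        return k-d+d*(lev-r[k-d])/(r[k]-r[k-d])
    L=r[u0-14:u0+15].round().astype(int);print('barrel',z,round(u,1),round(v,1),L)
for dz in(.0,.005,.015,.025,.035):
    u,v=proj((p[0],p[1],p[2]-.0185+dz));u0=int(u);r=g[int(round(v))];print('cap',dz,round(u,1),round(v,1),r[u0-14:u0+15].round().astype(int))
print(proj((.5785,-.0237,.1))-proj((.5685,-.0237,.1)),proj((.5685,-.0137,.1))-proj((.5685,-.0237,.1)))
# depth-based
c=np.nanmean([world(i) for i in ims],0);z=c[...,2]
for nm,ctr,lo,hi in(('barrel',(.5685,-.0237),.06,.092),('neck',(.5685,-.0237),.1,.12),('cap',p,p[2]-.0185+.002,p[2]+.025)):
    m=(z>lo)&(z<hi)&(np.hypot(c[...,0]-ctr[0],c[...,1]-ctr[1])<.02)
    q=c[m];print(nm,len(q),q.mean(0).round(4),q.min(0).round(4),q.max(0).round(4))
E
```

```text
[ 0.5692532  -0.02350068  0.14889592] [0.60688452 0.55600563 0.09919151] [ 2.28393726e-04 -5.82282015e-05 -9.99999972e-01]
barrel 0.05 283.4 188.4 [154 129 102  86  87 115 147 146 103  64  58  61  63  64  67  64  63  63
  60  57  53  58  87 119 116 100  87  91  92]
barrel 0.06 283.3 184.4 [128 128 123 104  90  85  83  72  60  57  61  61  63  63  65  63  62  60
  58  57  54  53  54  58  60  61  64  69  72]
barrel 0.07 283.2 180.3 [126 128 131 130 124 102  83  70  68  76  78  82  93 100 103 102  96  90
  81  74  68  67  74  90  92  82  75  65  57]
barrel 0.08 283.0 176.2 [188 188 189 189 189 186 168 117  71  55  57  61  64  64  67  64  63  60
  57  57  56  60  60  56  55  63  75  95 109]
barrel 0.085 283.0 174.1 [189 188 187 188 188 188 190 178 129  76  63  74  80  84  85  89  90  85
  81  76  70  63  52  48  54  52  51  48  68]
cap 0.0 282.0 154.6 [185 184 184 185 186 187 181 169 160 170 180 191 200 204 207 204 199 186
 175 164 150 138 137 146 147 146 139 128 104]
cap 0.005 281.9 152.4 [187 187 187 188 188 186 184 181 194 213 220 218 209 200 192 191 194 200
 209 217 218 200 167 145 152 162 166 163 157]
cap 0.015 281.8 147.9 [182 181 181 180 173 171 164 150 140 146 164 180 186 188 187 178 163 159
 156 154 134 104 110 119 115 118 125 123 126]
cap 0.025 281.7 143.3 [169 136 105 104 119 121  94  80 118 146 166 182 189 195 191 186 183 173
 164 160 135 105 118 124 108  71  42  39  50]
cap 0.035 281.5 138.7 [138  78  58  89 119 118  86  86 133 158 169 178 188 192 192 191 190 188
 178 162 131 108 119 123  99  64  41  38  34]
[-5.11532    -0.85885155] [-1.57212042  3.1785549 ]
barrel 208 [ 0.5648 -0.0143  0.076 ] [ 0.5535 -0.029   0.0602] [ 0.5817 -0.0092  0.092 ]
neck 85 [ 0.5666 -0.0204  0.1087] [ 0.5578 -0.0381  0.1004] [ 0.5772 -0.0138  0.1196]
cap 343 [ 0.5676 -0.014   0.154 ] [ 0.5502 -0.0262  0.1325] [ 0.586  -0.0089  0.1738]
```

apply_moves(
  deltas=[
    {"x": -0.04, "y": -0.01, "z": -0.3, "yaw": 0},
    {"x": 0, "y": 0, "z": -0.3, "yaw": 0},
    {"x": 0, "y": 0, "z": -0.3, "yaw": 0},
    {"x": 0, "y": 0, "z": 0, "yaw": 0},
    {"x": 0, "y": 0, "z": 0, "yaw": 0},
  ],
)

```text
time: 7.98
position: [0.5682, -0.0237, 0.1301]
eef_rot: [[-0.069, 0.998, -0.001], [0.998, 0.069, 0.0], [0.0, -0.001, -1.0]]
ft_force: [0.1, -0.0, 0.1]
finger_gap: 0.287
gripper_force: 59.0
```

apply_moves(
  deltas=[
    {"x": 0, "y": 0, "z": -0.1, "yaw": 0},
    {"x": 0, "y": 0, "z": -0.1, "yaw": 0},
    {"x": 0, "y": 0, "z": 0, "yaw": 0},
  ],
)

```text
time: 8.23
position: [0.5683, -0.0238, 0.1264]
eef_rot: [[-0.069, 0.998, -0.0], [0.998, 0.069, 0.0], [0.0, -0.0, -1.0]]
ft_force: [0.2, -0.4, -0.7]
finger_gap: 0.284
gripper_force: 59.0
```

apply_moves(
  deltas=[
    {"x": 0, "y": 0, "z": -0.07, "yaw": 0},
    {"x": 0, "y": 0, "z": 0, "yaw": 0},
    {"x": 0, "y": 0, "z": 0, "yaw": 0},
  ],
  grip_force=90,
)

```text
time: 8.48
position: [0.5684, -0.0238, 0.1253]
eef_rot: [[-0.069, 0.998, 0.0], [0.998, 0.069, -0.0], [-0.0, 0.0, -1.0]]
ft_force: [-0.7, -0.4, 0.2]
finger_gap: 0.276
gripper_force: 88.2
```

apply_moves(
  deltas=[
    {"x": 0, "y": 0, "z": -0.07, "yaw": 0},
    {"x": 0, "y": 0, "z": 0, "yaw": 0},
    {"x": 0, "y": 0, "z": 0, "yaw": 0},
  ],
)

```text
time: 8.73
position: [0.5685, -0.0238, 0.124]
eef_rot: [[-0.069, 0.998, 0.0], [0.998, 0.069, -0.0], [-0.0, 0.0, -1.0]]
ft_force: [0.7, -1.1, 0.9]
finger_gap: 0.277
gripper_force: 88.3
```

apply_moves(
  deltas=[
    {"x": 0, "y": 0, "z": -0.07, "yaw": 0},
    {"x": 0, "y": 0, "z": 0, "yaw": 0},
    {"x": 0, "y": 0, "z": 0, "yaw": 0},
  ],
)

```text
time: 8.98
position: [0.5687, -0.0239, 0.1229]
eef_rot: [[-0.069, 0.998, 0.001], [0.998, 0.069, -0.0], [-0.001, 0.001, -1.0]]
ft_force: [0.4, -1.4, 3.8]
finger_gap: 0.279
gripper_force: 88.7
```

apply_moves(
  deltas=[
    {"x": 0, "y": 0, "z": -0.07, "yaw": 0},
    {"x": 0, "y": 0, "z": 0, "yaw": 0},
    {"x": 0, "y": 0, "z": 0, "yaw": 0},
  ],
)

```text
time: 9.23
position: [0.5689, -0.024, 0.1219]
eef_rot: [[-0.069, 0.998, 0.002], [0.998, 0.069, -0.001], [-0.001, 0.002, -1.0]]
ft_force: [-1.4, -1.5, 6.3]
finger_gap: 0.271
gripper_force: 89.0
```

apply_moves(
  deltas=[
    {"x": 0, "y": 0, "z": -0.07, "yaw": 0},
    {"x": 0, "y": 0, "z": 0, "yaw": 0},
    {"x": 0, "y": 0, "z": 0, "yaw": 0},
  ],
)

```text
time: 9.48
position: [0.5688, -0.024, 0.1203]
eef_rot: [[-0.069, 0.998, 0.001], [0.998, 0.069, -0.001], [-0.001, 0.001, -1.0]]
ft_force: [-0.2, -1.2, 5.0]
finger_gap: 0.275
gripper_force: 88.8
```

apply_moves(
  deltas=[
    {"x": 0, "y": 0, "z": -0.07, "yaw": 0},
    {"x": 0, "y": 0, "z": 0, "yaw": 0},
    {"x": 0, "y": 0, "z": 0, "yaw": 0},
  ],
)

```text
time: 9.73
position: [0.5686, -0.0239, 0.1181]
eef_rot: [[-0.069, 0.998, 0.0], [0.998, 0.069, -0.0], [-0.0, 0.0, -1.0]]
ft_force: [1.9, -1.0, -0.9]
finger_gap: 0.279
gripper_force: 88.3
```

apply_moves(
  deltas=[
    {"x": 0, "y": 0, "z": -0.1, "yaw": 0},
    {"x": 0, "y": 0, "z": 0, "yaw": 0},
    {"x": 0, "y": 0, "z": 0, "yaw": 0},
  ],
)

```text
time: 9.98
position: [0.568, -0.0237, 0.1155]
eef_rot: [[-0.069, 0.998, -0.002], [0.998, 0.069, 0.0], [0.001, -0.002, -1.0]]
ft_force: [1.7, -0.6, -5.0]
finger_gap: 0.274
gripper_force: 88.5
```

apply_moves(
  deltas=[
    {"x": 0, "y": 0, "z": -0.1, "yaw": 0},
    {"x": 0, "y": 0, "z": 0, "yaw": 0},
    {"x": 0, "y": 0, "z": 0, "yaw": 0},
  ],
)

```text
time: 10.23
position: [0.5682, -0.0236, 0.1142]
eef_rot: [[-0.069, 0.998, -0.001], [0.998, 0.069, 0.0], [0.0, -0.001, -1.0]]
ft_force: [0.3, -0.1, -0.4]
finger_gap: 0.28
gripper_force: 89.0
```

apply_moves(
  deltas=[
    {"x": 0, "y": 0, "z": -0.08, "yaw": 0},
    {"x": 0, "y": 0, "z": 0, "yaw": 0},
    {"x": 0, "y": 0, "z": 0, "yaw": 0},
  ],
)

```text
time: 10.48
position: [0.5685, -0.0236, 0.1136]
eef_rot: [[-0.069, 0.998, 0.001], [0.998, 0.069, -0.0], [-0.0, 0.001, -1.0]]
ft_force: [-2.4, 0.9, 7.2]
finger_gap: 0.276
gripper_force: 89.7
```

apply_moves(
  deltas=[
    {"x": 0, "y": 0, "z": -0.06, "yaw": 0},
    {"x": 0, "y": 0, "z": 0, "yaw": 0},
    {"x": 0, "y": 0, "z": 0, "yaw": 0},
    {"x": 0, "y": 0, "z": 0, "yaw": 0},
  ],
)

```text
time: 10.82
position: [0.5685, -0.0237, 0.1135]
eef_rot: [[-0.069, 0.998, 0.002], [0.998, 0.069, -0.0], [-0.001, 0.002, -1.0]]
ft_force: [-5.6, 1.4, 16.2]
finger_gap: 0.28
gripper_force: 90.9
```

apply_moves(
  deltas=[
    {"x": 0, "y": 0, "z": 0, "yaw": 0},
    {"x": 0, "y": 0, "z": 0, "yaw": 0},
    {"x": 0, "y": 0, "z": 0, "yaw": 0},
    {"x": 0, "y": 0, "z": 0, "yaw": 0},
    {"x": 0, "y": 0, "z": 0, "yaw": 0},
  ],
)

```text
time: 11.23
position: [0.5685, -0.0236, 0.1136]
eef_rot: [[-0.069, 0.998, 0.002], [0.998, 0.069, -0.0], [-0.001, 0.002, -1.0]]
ft_force: [-5.5, 0.5, 15.5]
finger_gap: 0.279
gripper_force: 90.9
```

apply_moves(
  deltas=[
    {"x": -0.02, "y": 0, "z": 0.02, "yaw": 0},
    {"x": 0, "y": 0, "z": 0, "yaw": 0},
    {"x": 0, "y": 0, "z": 0, "yaw": 0},
    {"x": 0, "y": 0, "z": 0, "yaw": 0},
  ],
)

```text
time: 11.57
position: [0.5684, -0.0237, 0.1136]
eef_rot: [[-0.069, 0.998, 0.002], [0.998, 0.069, -0.0], [-0.0, 0.002, -1.0]]
ft_force: [-2.4, 1.3, 10.9]
finger_gap: 0.28
gripper_force: 90.1
```

apply_moves(
  deltas=[
    {"x": 0, "y": 0, "z": 0, "yaw": 0},
    {"x": 0, "y": 0, "z": 0, "yaw": 0},
    {"x": 0, "y": 0, "z": 0, "yaw": 0},
    {"x": 0, "y": 0, "z": 0, "yaw": 0},
    {"x": 0, "y": 0, "z": 0, "yaw": 0},
  ],
)

```text
time: 11.98
position: [0.5685, -0.0237, 0.1136]
eef_rot: [[-0.069, 0.998, 0.002], [0.998, 0.069, -0.0], [-0.001, 0.002, -1.0]]
ft_force: [-3.4, 0.8, 11.0]
finger_gap: 0.278
gripper_force: 90.1
```

```bash
python3 - <<'E'
from h import *
for _ in range(4):
    a=viewer.snapshot('side')['color'];st=ctrl.sense();print(st['ft_force'].round(2),st['position'].round(4))
b=np.zeros((480,800,3),np.uint8);b[:,:400]=cv2.resize(a[110:230,230:330],(400,480),interpolation=cv2.INTER_CUBIC)
b[:,400:]=cv2.resize(a[220:340,230:370],(400,480))
cv2.imwrite('pics/fin.png',b[...,::-1])
E
```

```text
[-2.13  0.62 10.74] [ 0.5684 -0.0237  0.1136]
[-3.12  1.05 10.76] [ 0.5685 -0.0237  0.1136]
[-2.7   1.15 10.6 ] [ 0.5684 -0.0236  0.1136]
[-2.39  1.68 11.76] [ 0.5684 -0.0236  0.1136]
```

View pics/fin.png

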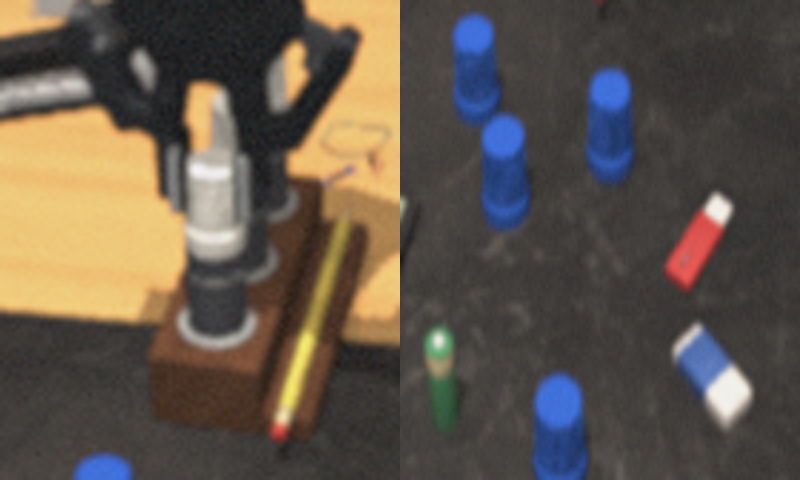

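The cap is home: its rim meets the barrel at crop (216,258), and the bystanders have not moved. One small nudge brings the push to mid-range.

apply_moves(
  deltas=[
    {"x": 0, "y": 0, "z": -0.01, "yaw": 0},
    {"x": 0, "y": 0, "z": 0, "yaw": 0},
    {"x": 0, "y": 0, "z": 0, "yaw": 0},
    {"x": 0, "y": 0, "z": 0, "yaw": 0},
    {"x": 0, "y": 0, "z": 0, "yaw": 0},
  ],
)

```text
time: 12.6
position: [0.5684, -0.0237, 0.1136]
eef_rot: [[-0.069, 0.998, 0.003], [0.998, 0.069, -0.0], [-0.001, 0.002, -1.0]]
ft_force: [-2.4, 1.4, 12.6]
finger_gap: 0.275
gripper_force: 90.4
```

apply_moves(
  deltas=[
    {"x": 0, "y": 0, "z": 0, "yaw": 0},
    {"x": 0, "y": 0, "z": 0, "yaw": 0},
    {"x": 0, "y": 0, "z": 0, "yaw": 0},
    {"x": 0, "y": 0, "z": 0, "yaw": 0},
    {"x": 0, "y": 0, "z": 0, "yaw": 0},
  ],
)

```text
time: 13.02
position: [0.5684, -0.0237, 0.1136]
eef_rot: [[-0.069, 0.998, 0.003], [0.998, 0.069, -0.0], [-0.001, 0.002, -1.0]]
ft_force: [-4.0, 1.7, 12.5]
finger_gap: 0.279
gripper_force: 90.4
```

apply_moves(
  deltas=[
    {"x": 0, "y": 0, "z": 0, "yaw": 0},
    {"x": 0, "y": 0, "z": 0, "yaw": 0},
    {"x": 0, "y": 0, "z": 0, "yaw": 0},
    {"x": 0, "y": 0, "z": 0, "yaw": 0},
    {"x": 0, "y": 0, "z": 0, "yaw": 0},
  ],
)

```text
time: 13.43
position: [0.5684, -0.0236, 0.1136]
eef_rot: [[-0.069, 0.998, 0.002], [0.998, 0.069, -0.0], [-0.001, 0.002, -1.0]]
ft_force: [-3.2, 1.2, 12.0]
finger_gap: 0.279
gripper_force: 90.4
```

```bash
python3 -c "
from station import ctrl
print(ctrl.hand_in())"
```

```text
the job is handed in; nothing more can be done
None
```

The white cap is clicked home on the bare marker, and I handed the job in at about 13.4 s with the gripper still on it, pressing down at a steady 12 to 12.6 N.

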